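# Scoop poria lumps into the batch filler and hold its gate open

## Robot

A 6-joint arm with a two-finger parallel gripper is mounted at the origin on a cart in front of the work surface, level with it; the furniture and walls round the work are solid. World frame = base frame: x ahead of the robot, y to its left, z up, the work surface at z = 0. Lengths are in m, angles in rad, forces in N, time in s.
With the tool pointing down it reaches from about 0.35 to 0.925 m from the base axis. Payload 6.4 kg.
Tool frame: the origin (TCP) lies where the fingers leave the gripper's body, on its centre line; the fingertips stand 97 mm ahead of it and the grasp point (between the pads) lies 78 mm ahead of it; z points along the fingers, y is the line along which they close (so a half turn about z gives the same grasp; the last joint's range is limited). The gripper opens to 94 mm and grips with 3 to 60 N. Pads are 16 mm wide; open, the fingers measure 119 mm over their backs; the gripper's body (75 mm by 177 mm) begins 78 mm behind the grasp point.
Start: joints at [-0.174, 0.245, 1.558, -0, 1.339, -0.174], TCP at [0.65, 0, 0.303] pointing down, gripper open.
Joint ranges: [-3.13, 3.13], [-1.02, 2.26], [0.13, 2.54], [-0.95, 4.09], [0.21, 2.88], [-2.74, 2.74]. Speed limits (rad/s): [2.57, 2.57, 3.14, 3.14, 3.14, 3.14].

## Interface

Orientations are given as a rotation vector (axis times angle).
In Python, from station import status, imaging, hand_in gives the robot as it stands.
- The arm moves only by the tool jog_arm, never from a script. Its argument "increments" is a list of rows, each an object with "dp": the shift along the world's x, y, z in m, a list of three; "angular": the turn, a rotation vector about the world's x, y, z in rad, a list of three; "grip": the opening, from 0 (shut) to 1 (fully open). A call has 1 to 12 rows; each row is the pose to reach, as a shift and turn from the pose commanded when the call began; what a row does not reach only later rows make up. A row lasts 1/10 s, in which the tool goes at most 50 mm and 8.59 degrees, less where a joint would pass 70% of its speed; a pose out of reach is approached as far as the arm can. A call with a gripper value outside its range is refused whole. The fingers move at their own pace and stop on an object; "force" is the grip in N (left out, the last holds). Time passes only in rows, so rows that repeat a pose let the fingers close. It gives the time, the measured TCP pose, the force, the opening and the grip force at its end, in the units of the state.
- status.read_state(): the state, without advancing time (a new reading comes with each control period).
- imaging.read_camera(name): name is "scene" or "side" or "wrist"; returns the picture (384x512x3 uint8, red, green, blue); there is no depth.
- imaging.camera_info(name): a dict with "mtx" (3x3 intrinsics, pixels), "T" (4x4, takes a point from camera to world coordinates). Camera axes: x right, y down, z forward; pixel columns grow to the right and rows downward; lengths in m; the calibration is good to about 2 mm. The wrist camera is an equidistant fisheye: a pixel r from the principal point sees the ray r / f radians off the axis. A picture is of the moment at which its call begins: read the wrist's pose just before it. camera_info takes no time and is no camera call; for the wrist camera it gives the pose at the moment of the call.
- hand_in(): hands the job in; it is judged then, once.
The state is a dict: "clock": time; "joints": joint angles; "joint_vel": joint speeds; "tau": joint torques, N m; "ee_pos": TCP position; "eef_rot": TCP orientation; "wrist_force": force on the tool from outside, world axes, zero at the start; "torque": the same for the moment, N m; "width": finger opening in m; "grip_force": force on a finger pad.
Only numpy, scipy, OpenCV 4.12 (cv2) and the standard library are available. Lean on these libraries where they do the work, as an engineer would, in place of code of your own. Each camera call takes 0.05 s, during which the arm holds its last target. There are 200 camera calls.

## Task

With the steel scoop, take all five poria lumps out of the stock tray, tip them into the filler's hopper while its gate is shut, and lay the scoop down flat on the counter. Then press the filler's lever pad down until the lever stands in the green band of its guide, so that the whole load drops into the tin below, and finish while still holding the lever in the green: the gate must stay open. Keep your fingers off the lumps, and leave the tin, the herb packet, the bottle and the string spool where they stand.

Things in the scene. Friction and masses are not known exactly. Their poses are not given: they have to be found in the camera images.
- stock_tray: Fixed open-ended aluminium tray holding the lumps. Origin: centre of its underside; +x to the closed end, the -x end is open. Inside x -85 to +85 mm; floor 2 thick, 100 wide at the open end, narrowing to 82 at the closed end; sides lean out (0.28 mm per mm); end wall 34 high, sides 30 to 34, falling to 8 at the open end from x=-40. Slick.
- scoop: Loose stainless flat-bottomed scoop, 140 g. Origin: middle of bowl's underside; +x to the open nose, z up. Bowl 79 wide; thin lip at x=+51; back wall at x=-51, 38 high; sides 33 to 37 high, falling to the nose; floor 2 thick. Black slab handle, level, flat-sided, 18 wide, 24 high: x -62 to -156, its middle 46 above the underside. Grip it across its width.
- scoop_bowl (a point): Point in the scoop's bowl: on its centre line, 12 mm above its underside, at local x = -5 mm.
- filler: Fixed batch filler. Origin: centre under its round hopper, counter level; front to local -x. Base plate x -125 to 137, y -105 to 85, 10 high; white pillar behind (x 67 to 129, y -60 to 60, 230 high). Slotted lever guide at x=-85, y=-78, 212 high: white, green and red bands from the top. Two chute cheeks flank the flap; the tin stands below them on the base.
- hopper_mouth (a point): Centre of the hopper's round mouth, at rim height (190 mm above the counter). Steel funnel: inner radius 69 at the rim narrowing over 40 mm of depth to 40; its floor, the flap, lies 68 mm below the rim. x, y, z as the filler's.
- gate_angle (a joint): Drop flap and hand lever in one (rad): 0 shut, as found; pressing the pad down opens; stop at 0.9. Spring shuts it again when let go. Green band = 0.52 to 0.72. Shaft along the filler's y at local x=50, z=122 mm; lever to -x at y=-78; the pad's top centre is 239.5 mm from the shaft axis, 0.488 rad above level when shut. Takes about 2 N at the pad to start, 7 N in the green.
- lever_pad (a point): Black rubber pad (part of body gate_lever) at the lever's end, 42 x 40 x 8 mm, to be pressed down from above. This point: centre of its top face. At x=-162, y=-78, z=+234 mm in the filler's frame when shut; at x=-187, z=+90 when the joint reads 0.62.
- gate_lever: The moving steel flap, shaft and lever with its pad, one piece. Origin: on the shaft axis, above the middle of the filler's back; x, y, z as the filler's when shut.
- tin: Loose white enamelled tin with blue rim, 120 x 100 x 45 mm, open on top, wall 3. Origin: centre of its underside. Stands on the filler's base (10 mm above the counter), 35 mm in front of the hopper's axis, where the flap sends the pieces.
- herb_packet: Bystander: brown paper herb packet tied with string, 63 x 78 x 48 mm, origin under its centre.
- tincture_bottle: Bystander: dark tincture bottle, 28 mm across, 69 high, origin under its centre.
- string_spool: Bystander: spool of white cotton string, 41 mm across, 45 high, origin under its centre.
- piece_1: Rough-cut off-white lump of dried poria, about 17 x 17 x 16 mm with bevelled edges, 11 g. Origin at its middle. Slides on the metal parts at a slope of 20 to 25 degrees. One of five in the stock tray.
- piece_2: Rough-cut off-white lump of dried poria, about 17 x 17 x 16 mm with bevelled edges, 11 g. Origin at its middle. Slides on the metal parts at a slope of 20 to 25 degrees. One of five in the stock tray.
- piece_3: Rough-cut off-white lump of dried poria, about 17 x 17 x 16 mm with bevelled edges, 11 g. Origin at its middle. Slides on the metal parts at a slope of 20 to 25 degrees. One of five in the stock tray.
- piece_4: Rough-cut off-white lump of dried poria, about 17 x 17 x 16 mm with bevelled edges, 11 g. Origin at its middle. Slides on the metal parts at a slope of 20 to 25 degrees. One of five in the stock tray.
- piece_5: Rough-cut off-white lump of dried poria, about 17 x 17 x 16 mm with bevelled edges, 11 g. Origin at its middle. Slides on the metal parts at a slope of 20 to 25 degrees. One of five in the stock tray.
Things that resemble listed ones, but are neither listed nor needed, are in the scene too. What is shaped like the scoop but red is not meant.

How it is judged:
By the outcome, as a careful person would: the job done as asked, in the order asked, and still so for the second after the job is handed in, while the arm keeps its last pose, push and grip.
It also fails if it takes over 72 s, if anything falls off the work surface, if the arm or the gripper's body presses on something with over 40 N, if the wrist force passes 120 N, or if a joint passes its speed limit or range.

## Working session

There is one attempt and no reset: what is moved stays moved. The work goes in short steps, Python scripts to look and compute and a tool call to move; the robot and the scene stay as the last step left them, time stands still between calls to the robot, and variables do not carry over. Pictures are saved under pics/ and viewed, at most 10 in all, crops included, and the job is handed in when it is done.

Besides the shell and the picture viewer there is one more tool, called after "Call:" as name(argument=value, ...), one argument or row to a line, values as JSON. jog_arm: Moves the arm, as the interface text tells. Its arguments: {"type":"object","properties":{"increments":{"type":"array"},"force":{"type":"number"}},"required":["increments"]}

```bash
mkdir -p pics; python3 - <<'E'
from station import status, imaging
import cv2, numpy as np
a=imaging.read_camera("scene");b=imaging.read_camera("side");c=imaging.read_camera("wrist")
for n,i in zip("abc",(a,b,c)): cv2.imwrite(f"pics/{n}.png",i[:,:,::-1])
for n in("scene","side","wrist"):
  k=imaging.camera_info(n);print(n,np.round(k["mtx"],1).tolist(),np.round(k["T"],4).tolist())
s=status.read_state();print(s["clock"],s["ee_pos"],s["eef_rot"],s["wrist_force"])
cv2.imwrite("pics/ab.png",cv2.resize(np.vstack([a,b])[:,:,::-1],(400,600)))
E
```

```text
scene [[384.8, 0.0, 256.3], [0.0, 384.8, 190.5], [0.0, 0.0, 1.0]] [[-0.8007, -0.2643, 0.5376, -0.1269], [-0.599, 0.3633, -0.7136, 0.8633], [-0.0067, -0.8934, -0.4492, 0.7126], [0.0, 0.0, 0.0, 1.0]]
side [[426.0, 0.0, 258.5], [0.0, 426.0, 193.2], [0.0, 0.0, 1.0]] [[-0.9405, -0.1995, 0.2751, 0.1962], [-0.3398, 0.5429, -0.768, 0.9041], [0.0039, -0.8157, -0.5784, 0.8415], [0.0, 0.0, 0.0, 1.0]]
wrist [[297.3, 0.0, 257.9], [0.0, 297.3, 193.2], [0.0, 0.0, 1.0]] [[1.0, 0.0005, -0.0005, 0.6498], [0.0003, -0.9661, -0.2581, 0.0747], [-0.0006, 0.2581, -0.9661, 0.384], [0.0, 0.0, 0.0, 1.0]]
0.15 [6.49677276e-01 6.28083038e-05 3.01813743e-01] [-2.22056113e+00 -2.22056617e+00  1.34219296e-03] [ 0.15245045 -0.30593439 -0.78575875]
```

View pics/a.png

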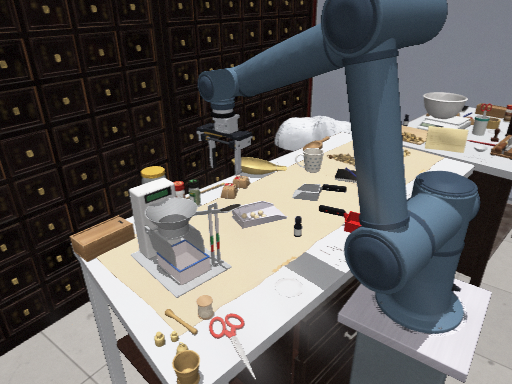

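View pics/b.png

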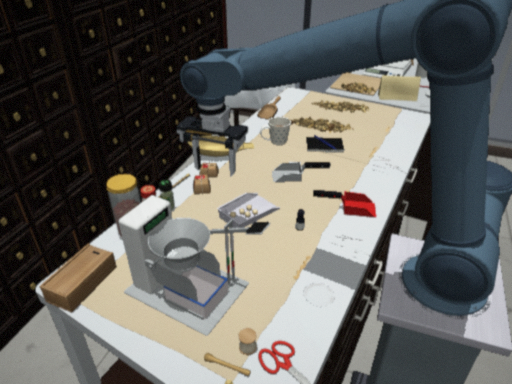

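View pics/c.png

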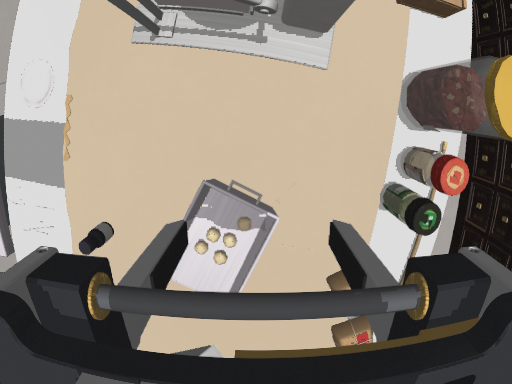

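The scene view shows the filler at (180,240), the tray at (260,213) and the steel scoop at (310,190) with its handle at (335,188). The side view shows the lever pad at (257,227), the tray at (247,209), the scoop at (287,172) and the red decoy at (358,203). The wrist view shows the tray at (225,240) with five lumps and the filler's base edge at the top.

```bash
cat > h.py <<'E'
from station import status, imaging
import cv2, numpy as np
def ray(name,uv,info=None):
    k=info or imaging.camera_info(name);M=k["mtx"];T=np.array(k["T"])
    x=(uv[0]-M[0][2])/M[0][0];y=(uv[1]-M[1][2])/M[1][1]
    if name=="wrist":
        r=np.hypot(x,y);d=np.array([x/r*np.sin(r),y/r*np.sin(r),np.cos(r)])
    else: d=np.array([x,y,1.])
    d=T[:3,:3]@d;return T[:3,3],d/np.linalg.norm(d)
def onz(name,uv,z,info=None):
    o,d=ray(name,uv,info);return o+d*(z-o[2])/d[2]
def two(a,ua,b,ub,ia=None,ib=None):
    o1,d1=ray(a,ua,ia);o2,d2=ray(b,ub,ib)
    s=np.linalg.lstsq(np.c_[d1,-d2],o2-o1,rcond=None)[0]
    p,q=o1+s[0]*d1,o2+s[1]*d2;return (p+q)/2,np.linalg.norm(p-q)
E
python3 - <<'E'
from h import *
np.set_printoptions(precision=3,suppress=True)
for n,uv,z in [("side",(330,165),.046),("side",(287,172),.0),("scene",(335,188),.046),("scene",(307,192),0),("wrist",(205,181),.034),("wrist",(277,217),.034),("wrist",(133,43),.01),("wrist",(327,67),.01),("side",(257,227),.234),("side",(178,229),.19)]:
  print(n,uv,onz(n,uv,z))
a=cv2.imread("pics/b.png")[135:335,115:375];b=cv2.imread("pics/a.png")[170:290,130:360]
cv2.imwrite("pics/d.png",cv2.resize(a,None,fx=3,fy=3,interpolation=cv2.INTER_CUBIC))
cv2.imwrite("pics/e.png",cv2.resize(b,None,fx=3.4,fy=3.4,interpolation=cv2.INTER_CUBIC))
E
```

```text
side (330, 165) [ 0.394 -0.404  0.046]
side (287, 172) [ 0.544 -0.376  0.   ]
scene (335, 188) [ 0.436 -0.394  0.046]
scene (307, 192) [ 0.55 -0.38  0.  ]
wrist (205, 181) [ 0.585 -0.003  0.034]
wrist (277, 217) [ 0.673 -0.05   0.034]
wrist (133, 43) [0.485 0.18  0.01 ]
wrist (327, 67) [0.737 0.139 0.01 ]
side (257, 227) [0.444 0.22  0.234]
side (178, 229) [0.635 0.242 0.19 ]
```

View pics/d.png

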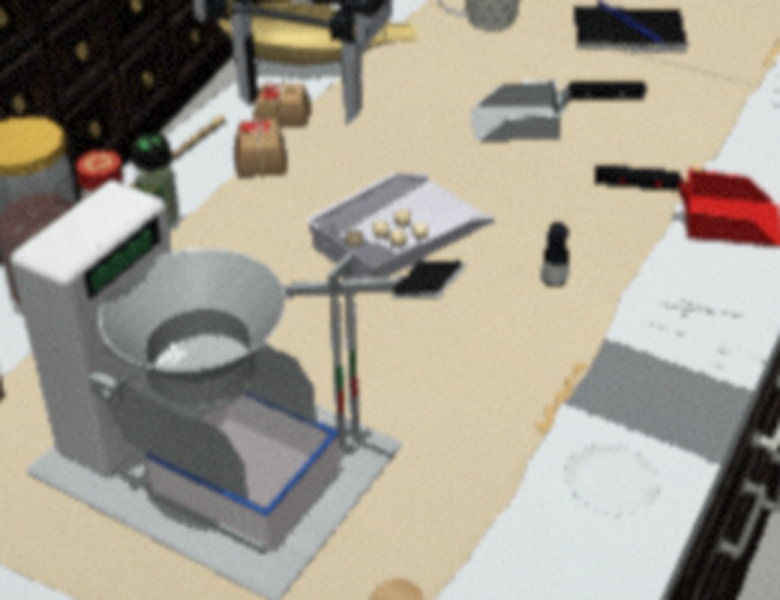

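The enlarged side view shows the lever pad at crop (430,277), tied to the guide at (340,290), with the tin under the hopper. The tray's open end points at (490,220) and holds five lumps. The steel scoop is at (515,110) with its handle at (605,90). Next I move the wrist camera over the scoop.

Call:
jog_arm(
  increments=[
    {"dp": [-0.02,-0.04,0],"angular": [0,0,0],"grip": 1},
    {"dp": [-0.04,-0.08,0],"angular": [0,0,0],"grip": 1},
    {"dp": [-0.06,-0.125,0],"angular": [0,0,0],"grip": 1},
    {"dp": [-0.08,-0.17,0],"angular": [0,0,0],"grip": 1},
    {"dp": [-0.1,-0.215,0],"angular": [0,0,0],"grip": 1},
    {"dp": [-0.12,-0.26,0],"angular": [0,0,0],"grip": 1},
    {"dp": [-0.14,-0.3,0],"angular": [0,0,0],"grip": 1},
    {"dp": [-0.16,-0.33,0],"angular": [0,0,0],"grip": 1},
    {"dp": [-0.16,-0.33,0],"angular": [0,0,0],"grip": 1},
    {"dp": [-0.16,-0.33,0],"angular": [0,0,0],"grip": 1},
  ],
)

```text
clock: 1.15
ee_pos: [0.4897, -0.3302, 0.3023]
eef_rot: [-2.223, -2.219, -0.001]
wrist_force: [-0.1, -0.1, -0.4]
width: 0.094
grip_force: 0.0
```

```bash
python3 - <<'E'
from h import *
import pickle
k=imaging.camera_info("wrist");w=imaging.read_camera("wrist")
cv2.imwrite("pics/w2.png",w[:,:,::-1]);pickle.dump(k,open("w2.pkl","wb"))
o=cv2.imread("pics/c.png")[150:350,150:310]  # tray from the first pose
cv2.imwrite("pics/f.png",np.hstack([cv2.resize(w[90:290,80:420,::-1],(510,300)),cv2.resize(o,(240,300))]))
s=status.read_state();print(s["clock"],s["ee_pos"],s["eef_rot"],s["joints"])
E
```

```text
1.2 [ 0.4901479  -0.32949569  0.30239923] [-2.22099862e+00 -2.22105909e+00 -5.95373126e-04] [-7.83795891e-01  1.08376067e-01  1.71379979e+00  3.92296102e-04
  1.31999967e+00 -7.83920587e-01]
```

View pics/f.png

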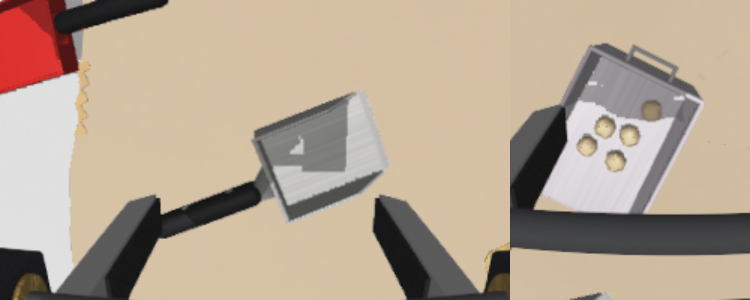

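The left part shows the scoop: handle from (262,190) to about (162,228), back wall corners (253,138) and (288,220), and lip from (362,92) to (385,165). The right part shows the tray, with its closed end corners at (590,47) and (700,100) and five lumps.

```bash
python3 - <<'E'
from h import *
import pickle
np.set_printoptions(precision=4,suppress=True)
k=pickle.load(open("w2.pkl","rb"))
f=lambda x,y:(x/1.5+80,y/1.5+90)
P={}
for n,p,z in [("lipA",(362,92),.002),("lipB",(386,165),.002),("backA",(253,138),.038),("backB",(288,221),.038),("hN",(262,190),.052)]:
  P[n]=onz("wrist",f(*p),z,k)[:2];print(n,P[n])
im=cv2.imread("pics/w2.png")
m=(im.max(2)<60).astype(np.uint8)
m[:, :]*=1; r=np.zeros_like(m); r[205:250,188:258]=1; m&=r
n,l,st,c=cv2.connectedComponentsWithStats(m)
for i in range(1,n):
  if st[i,4]>30:
    ys,xs=np.nonzero(l==i);Q=np.array([onz("wrist",(x,y),.055,k)[:2] for x,y in zip(xs,ys)])
    mu=Q.mean(0);u,s,v=np.linalg.svd(Q-mu,full_matrices=False);pr=(Q-mu)@v[0];pw=(Q-mu)@v[1]
    print(st[i],mu,v[0],np.degrees(np.arctan2(v[0][1],v[0][0])),mu+v[0]*pr.min(),mu+v[0]*pr.max(),np.ptp(pw))
lm=(P["lipA"]+P["lipB"])/2;bm=(P["backA"]+P["backB"])/2
d=lm-bm;print("axis",d,np.linalg.norm(d),np.degrees(np.arctan2(d[1],d[0])),np.linalg.norm(P["lipA"]-P["lipB"]),np.linalg.norm(P["backA"]-P["backB"]))
# tray in the first wrist picture
T=np.array([[1.0,0.0005,-0.0005,0.6498],[0.0003,-0.9661,-0.2581,0.0747],[-0.0006,0.2581,-0.9661,0.384],[0,0,0,1]])
k0=dict(mtx=k["mtx"],T=T);g=lambda x,y:((x-510)/1.5+150,y/1.5+150)
for n,p,z in [("endL",(590,47),.034),("endR",(701,101),.034),("floorendR",(676,100),.002),("floorendL",(603,62),.002),("wallL550",(548,195),.002),("floorR",(637,212),.002)]:
  print(n,onz("wrist",g(*p),z,k0)[:2])
im=cv2.imread("pics/c.png");print([onz("wrist",g(*p),.010,k0)[:2] for p in [(652,110),(605,126),(629,135),(587,145),(616,160)]])
E
```

```text
lipA [ 0.5732 -0.3009]
lipB [ 0.599  -0.3674]
backA [ 0.4789 -0.3341]
backB [ 0.5077 -0.4059]
hN [ 0.486 -0.373]
[ 188  211   66   38 1044] [ 0.4438 -0.3883] [-0.9235 -0.3836] -157.44050225052072 [ 0.4829 -0.372 ] [ 0.3997 -0.4066] 0.02061286210645795
axis [0.0928 0.0358] 0.0994684545076952 21.12252099541175 0.07135354090615889 0.07731794705023348
endL [ 0.5831 -0.0039]
endR [ 0.6739 -0.0501]
floorendR [ 0.6534 -0.0605]
floorendL [ 0.5882 -0.0248]
wallL550 [ 0.523  -0.1653]
floorR [ 0.6143 -0.1822]
[array([ 0.6319, -0.0672]), array([ 0.5885, -0.0832]), array([ 0.6104, -0.0919]), array([ 0.5704, -0.1029]), array([ 0.5971, -0.118 ])]
```

Call:
jog_arm(
  increments=[
    {"dp": [-0.01,-0.015,0],"angular": [0,0,-0.15],"grip": 1},
    {"dp": [-0.02,-0.03,0],"angular": [0,0,-0.3],"grip": 1},
    {"dp": [-0.03,-0.045,-0.02],"angular": [0,0,-0.45],"grip": 1},
    {"dp": [-0.043,-0.059,-0.04],"angular": [0,0,-0.6],"grip": 1},
    {"dp": [-0.043,-0.059,-0.06],"angular": [0,0,-0.75],"grip": 1},
    {"dp": [-0.043,-0.059,-0.08],"angular": [0,0,-0.9],"grip": 1},
    {"dp": [-0.043,-0.059,-0.1],"angular": [0,0,-1.05],"grip": 1},
    {"dp": [-0.043,-0.059,-0.1],"angular": [0,0,-1.195],"grip": 1},
    {"dp": [-0.043,-0.059,-0.1],"angular": [0,0,-1.195],"grip": 1},
    {"dp": [-0.043,-0.059,-0.1],"angular": [0,0,-1.195],"grip": 1},
  ],
)

```text
clock: 2.2
ee_pos: [0.4479, -0.3883, 0.203]
eef_rot: [3.084, 0.594, 0.001]
wrist_force: [-0.4, 0.0, 0.5]
width: 0.0937
grip_force: 0.0
```

```bash
python3 - <<'E'
from h import *
import pickle
s=status.read_state();print(s["ee_pos"],s["eef_rot"],s["joints"])
k=imaging.camera_info("wrist");w=imaging.read_camera("wrist")
cv2.imwrite("pics/w3.png",w[:,:,::-1]);pickle.dump(k,open("w3.pkl","wb"))
E
```

```text
[ 0.4479383  -0.38825039  0.20303658] [3.08436222e+00 5.94141105e-01 6.17379466e-04] [-9.05286175e-01  2.21806795e-01  1.77869201e+00  1.19380362e-04
  1.14044552e+00  2.84861962e-01]
```

View pics/w3.png

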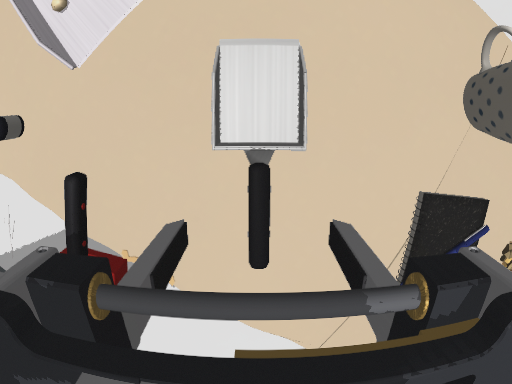

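Scoop handle runs straight down the centre column, (259,163) to (259,268), between the open fingers. The red decoy's handle is off to the left at (75,200).

```bash
python3 - <<'E'
from h import *
import pickle
k=pickle.load(open("w3.pkl","rb"));c=np.array([.4479,-.3883]);a=np.arctan2(.594,3.084)*2
h=np.array([np.cos(a),np.sin(a)]);l=np.array([-h[1],h[0]])
print(np.degrees(a))
for p,z in [((259.5,163),.058),((259,268),.058),((216,43),.005),((299,43),.005),((213,148),.038),((306,148),.038),((86,190),.058),((75,173),.058)]:
  q=onz("wrist",p,z,k)[:2]-c;print(p,round(q@h,4),round(q@l,4))
E
```

```text
21.80412765166375
(259.5, 163) 0.0385 -0.0017
(259, 268) -0.0528 -0.0014
(216, 43) 0.1458 0.0388
(299, 43) 0.1458 -0.0389
(213, 148) 0.0483 0.0373
(306, 148) 0.0483 -0.0408
(86, 190) 0.0173 0.1524
(75, 173) 0.033 0.1626
```

Call:
jog_arm(
  increments=[
    {"dp": [0,0,-0.04],"angular": [0,0,0],"grip": 1},
    {"dp": [0,0,-0.079],"angular": [0,0,0],"grip": 1},
    {"dp": [0,0,-0.079],"angular": [0,0,0],"grip": 1},
    {"dp": [0,0,-0.079],"angular": [0,0,0],"grip": 0},
    {"dp": [0,0,-0.079],"angular": [0,0,0],"grip": 0},
    {"dp": [0,0,-0.079],"angular": [0,0,0],"grip": 0},
    {"dp": [0,0,-0.079],"angular": [0,0,0],"grip": 0},
    {"dp": [0,0,-0.079],"angular": [0,0,0],"grip": 0},
    {"dp": [0,0,-0.079],"angular": [0,0,0],"grip": 0},
  ],
  force=50,
)

```text
clock: 3.15
ee_pos: [0.4471, -0.3891, 0.1241]
eef_rot: [3.086, 0.587, 0.0]
wrist_force: [-0.5, 0.1, 0.0]
width: 0.0494
grip_force: 0.0
```

Call:
jog_arm(
  increments=[
    {"dp": [0,0,0],"angular": [0,0,0],"grip": 0},
    {"dp": [0,0,0],"angular": [0,0,0],"grip": 0},
    {"dp": [0,0,0],"angular": [0,0,0],"grip": 0},
    {"dp": [0,0,0],"angular": [0,0,0],"grip": 0},
    {"dp": [0,0,0],"angular": [0,0,0],"grip": 0},
    {"dp": [0,0,0],"angular": [0,0,0],"grip": 0},
  ],
  force=50,
)

```text
clock: 3.75
ee_pos: [0.447, -0.389, 0.1236]
eef_rot: [-3.086, -0.587, 0.0]
wrist_force: [-0.1, 0.3, -0.4]
width: 0.0175
grip_force: 50.0
```

```bash
python3 - <<'E'
import cv2,numpy as np
c=cv2.imread("pics/c.png")[170:295,165:285];b=cv2.imread("pics/b.png")[185:235,212:287]
A=cv2.resize(c,None,fx=4,fy=4,interpolation=cv2.INTER_CUBIC);B=cv2.resize(b,None,fx=4,fy=4,interpolation=cv2.INTER_CUBIC)
o=np.zeros((500,780,3),np.uint8);o[:500,:480]=A;o[:200,480:780]=B
cv2.imwrite("pics/g.png",o)
E
```

```text
(no output)
```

View pics/g.png

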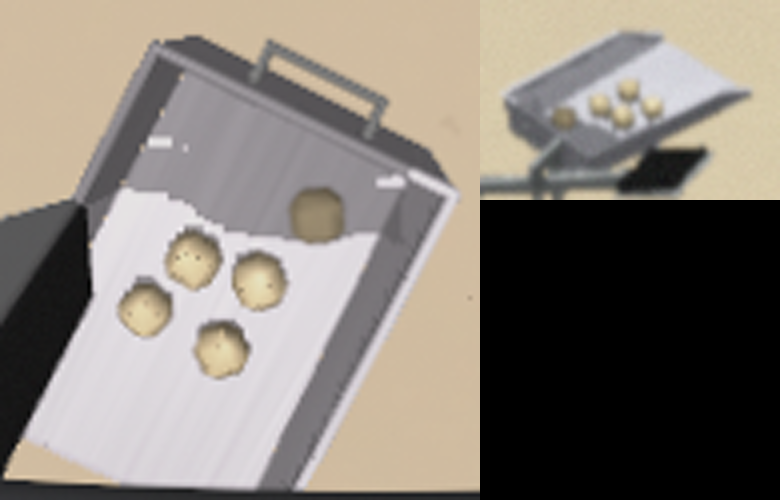

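Tray, wrist crop: end-wall top corners (157,43) and (455,190), left floor edge (92,240) to (22,440), right floor edge about (375,235) to (262,488), open-end edge from (22,440) to (110,485). Side crop: open-end corners (662,36) and (750,95).

```bash
python3 - <<'E'
from h import *
import pickle
np.set_printoptions(precision=4,suppress=True)
k=pickle.load(open("w2.pkl","rb"))
T=np.array([[1.0,0.0005,-0.0005,0.6498],[0.0003,-0.9661,-0.2581,0.0747],[-0.0006,0.2581,-0.9661,0.384],[0,0,0,1]])
k0=dict(mtx=k["mtx"],T=T);g=lambda x,y:(x/4+165,y/4+170);s=lambda x,y:((x-480)/4+212,y/4+185)
D={}
for n,p,z in [("eL",(155,42),.034),("eR",(457,192),.034),("fL1",(92,240),.002),("fL2",(22,438),.002),("fR1",(375,235),.002),("fR2",(262,488),.002),("open2",(110,485),.002),("tR2",(300,488),.032),("tL2",(80,195),.034)]:
  D[n]=onz("wrist",g(*p),z,k0)[:2];print(n,D[n])
for n,p,z in [("sOa",(662,36),.008),("sOb",(750,95),.008),("sEl",(618,32),.034),("sEr",(503,98),.034)]:
  D[n]=onz("side",s(*p),z)[:2];print(n,D[n])
ang=lambda a,b:np.degrees(np.arctan2(*(D[b]-D[a])[::-1]))
print("fL",ang("fL2","fL1"),"fR",ang("fR2","fR1"),"tR",ang("tR2","eR"),"tL",ang("tL2","eL"),"end",ang("eR","eL")-90,"open",ang("open2","fL2")-90,"sideopen",ang("sOa","sOb")-90)
E
```

```text
eL [ 0.5836 -0.0029]
eR [ 0.6764 -0.051 ]
fL1 [ 0.5511 -0.0812]
fL2 [ 0.5152 -0.1649]
fR1 [ 0.6508 -0.0782]
fR2 [ 0.6079 -0.1835]
open2 [ 0.5484 -0.1846]
tR2 [ 0.6246 -0.163 ]
tL2 [ 0.5566 -0.0527]
sOa [ 0.5941 -0.1973]
sOb [ 0.4997 -0.1447]
sEl [ 0.6175 -0.1558]
sEr [ 0.6693 -0.0422]
fL 66.82709615547552 fR 67.81153218502106 tR 65.17950563469336 tL 61.485864457122915 end 62.584496767684755 open 59.1972388734832 sideopen 60.916090023160166
```

Call:
jog_arm(
  increments=[
    {"dp": [0,0,0.04],"angular": [0,0,0],"grip": 0},
    {"dp": [0,0,0.08],"angular": [0,0,0],"grip": 0},
    {"dp": [0,0.0,0.09],"angular": [0,0,0.12],"grip": 0},
    {"dp": [0.01,0.02,0.09],"angular": [0,0,0.24],"grip": 0},
    {"dp": [0.02,0.04,0.09],"angular": [0,0,0.36],"grip": 0},
    {"dp": [0.03,0.06,0.09],"angular": [0,0,0.48],"grip": 0},
    {"dp": [0.04,0.08,0.09],"angular": [0,0,0.6],"grip": 0},
    {"dp": [0.047,0.097,0.09],"angular": [0,0,0.72],"grip": 0},
    {"dp": [0.047,0.097,0.09],"angular": [0,0,0.72],"grip": 0},
    {"dp": [0.047,0.097,0.09],"angular": [0,0,0.72],"grip": 0},
  ],
)

```text
clock: 4.75
ee_pos: [0.4939, -0.2919, 0.2134]
eef_rot: [-2.682, -1.635, 0.001]
wrist_force: [0.0, 0.2, -1.9]
width: 0.0176
grip_force: 50.0
```

```bash
python3 - <<'E'
from h import *
import pickle
s=status.read_state();print(s["ee_pos"],s["eef_rot"],s["joints"],s["wrist_force"],s["torque"])
k=imaging.camera_info("wrist");w=imaging.read_camera("wrist");b=imaging.read_camera("side")
pickle.dump(k,open("w4.pkl","wb"));cv2.imwrite("pics/w4.png",w[:,:,::-1]);cv2.imwrite("pics/b4.png",b[:,:,::-1])
o=np.zeros((420,800,3),np.uint8);o[:420,:500]=cv2.resize(w[0:210,130:380,::-1],(500,420));o[:300,500:800]=cv2.resize(b[140:240,200:300,::-1],(300,300))
cv2.imwrite("pics/i.png",o)
E
```

```text
[ 0.49389015 -0.29191595  0.21340214] [-2.68249081e+00 -1.63485121e+00  7.36130196e-04] [-7.31235591e-01  1.66522937e-01  1.82199045e+00 -4.35350133e-04
  1.15338325e+00 -2.54944762e-01] [ 0.01677649  0.21920431 -1.86296527] [-0.12712264  0.05315842 -0.00097392]
```

View pics/i.png

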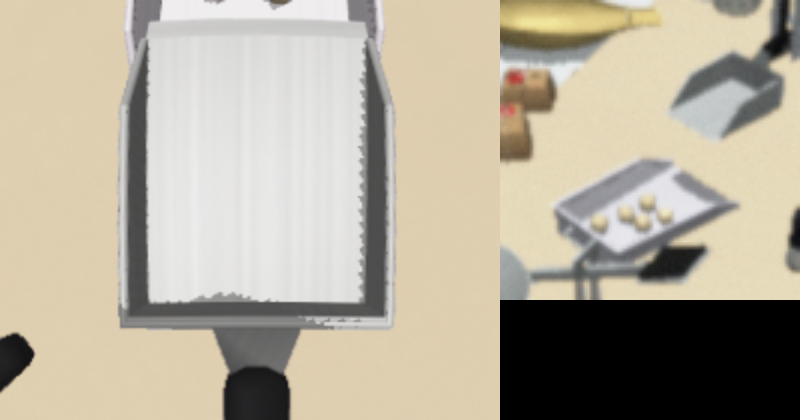

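The wrist crop shows the scoop's lip (148–366) centred on the tray's side walls (130–382), so the line is right. Lowering now.

Call:
jog_arm(
  increments=[
    {"dp": [0,0,-0.04],"angular": [-0.018,0.009,0],"grip": 0},
    {"dp": [0,0,-0.075],"angular": [-0.018,0.009,0],"grip": 0},
    {"dp": [0,0,-0.08],"angular": [-0.018,0.009,0],"grip": 0},
    {"dp": [0,0,-0.083],"angular": [-0.018,0.009,0],"grip": 0},
    {"dp": [0,0,-0.086],"angular": [-0.018,0.009,0],"grip": 0},
    {"dp": [0,0,-0.086],"angular": [-0.018,0.009,0],"grip": 0},
  ],
)

```text
clock: 5.45
ee_pos: [0.4947, -0.2929, 0.1292]
eef_rot: [2.671, 1.629, -0.025]
wrist_force: [0.5, -0.0, -0.7]
width: 0.0174
grip_force: 50.0
```

Call:
jog_arm(
  increments=[
    {"dp": [0.005,0.01,-0.001],"angular": [0,0,0],"grip": 0},
    {"dp": [0.0105,0.0205,-0.001],"angular": [0,0,0],"grip": 0},
    {"dp": [0.016,0.031,-0.001],"angular": [0,0,0],"grip": 0},
    {"dp": [0.021,0.041,-0.001],"angular": [0,0,0],"grip": 0},
    {"dp": [0.0265,0.0515,-0.001],"angular": [0,0,0],"grip": 0},
    {"dp": [0.0315,0.0615,-0.001],"angular": [0,0,0],"grip": 0},
    {"dp": [0.037,0.072,-0.001],"angular": [0,0,0],"grip": 0},
    {"dp": [0.042,0.082,-0.001],"angular": [0,0,0],"grip": 0},
    {"dp": [0.0475,0.0925,-0.001],"angular": [0,0,0],"grip": 0},
    {"dp": [0.0525,0.102,-0.001],"angular": [0,0,0],"grip": 0},
    {"dp": [0.0555,0.108,-0.001],"angular": [0,0,0],"grip": 0},
    {"dp": [0.0555,0.108,-0.001],"angular": [0,0,0],"grip": 0},
  ],
)

```text
clock: 6.65
ee_pos: [0.5499, -0.1828, 0.1265]
eef_rot: [2.673, 1.632, -0.025]
wrist_force: [1.4, 0.7, 2.7]
width: 0.0179
grip_force: 50.0
```

```bash
python3 - <<'E'
from h import *
import pickle
s=status.read_state();print(s["ee_pos"],s["eef_rot"],s["wrist_force"],s["torque"])
k=imaging.camera_info("wrist");w=imaging.read_camera("wrist")
pickle.dump(k,open("w5.pkl","wb"));cv2.imwrite("pics/w5.png",w[:,:,::-1])
cv2.imwrite("pics/j.png",cv2.resize(w[0:180,130:380,::-1],(750,540)))
E
```

```text
[ 0.5499323  -0.18280301  0.12648216] [ 2.67264299  1.63211543 -0.02526778] [1.35107452 0.71099743 2.71111359] [ 0.59038237 -0.33813231 -0.01436506]
```

View pics/j.png

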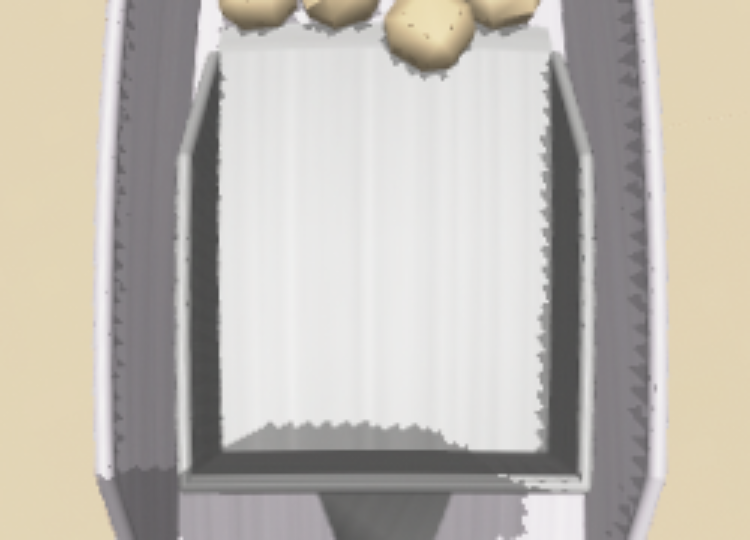

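Four lumps are against the lip and one is already on it; the scoop is centred between the tray's sides. I push the last stretch to the end wall.

Call:
jog_arm(
  increments=[
    {"dp": [0.0015,0.003,0],"angular": [0,0,0],"grip": 0},
    {"dp": [0.003,0.006,0],"angular": [0,0,0],"grip": 0},
    {"dp": [0.0045,0.009,0],"angular": [0,0,0],"grip": 0},
    {"dp": [0.006,0.012,0],"angular": [0,0,0],"grip": 0},
    {"dp": [0.0075,0.0145,0],"angular": [0,0,0],"grip": 0},
    {"dp": [0.0085,0.0165,0],"angular": [0,0,0],"grip": 0},
    {"dp": [0.0085,0.0165,0],"angular": [0,0,0],"grip": 0},
  ],
)

```text
clock: 7.4
ee_pos: [0.5582, -0.167, 0.1266]
eef_rot: [2.673, 1.631, -0.026]
wrist_force: [-0.1, -0.7, 1.8]
width: 0.0177
grip_force: 50.0
```

```bash
python3 - <<'E'
from h import *
s=status.read_state();print(s["ee_pos"],s["eef_rot"],s["wrist_force"],s["torque"])
w=imaging.read_camera("wrist");cv2.imwrite("pics/w6.png",w[:,:,::-1])
hsv=cv2.cvtColor(w,cv2.COLOR_RGB2HSV)[0:180,190:325]
m=((hsv[...,1]>50)&(hsv[...,0]>12)&(hsv[...,0]<35)).astype(np.uint8)
n,l,st,c=cv2.connectedComponentsWithStats(m)
print([(st[i].tolist(),np.round(c[i]+[190,0])) for i in range(1,n) if st[i,4]>20])
E
```

```text
[ 0.55816676 -0.16702567  0.12655279] [ 2.67283432  1.63108996 -0.02585178] [-0.10439619 -0.67908088  1.83229259] [ 0.24389517 -0.18600686 -0.02548952]
[([11, 0, 89, 48, 2032], array([251.,  17.])), ([96, 0, 27, 22, 456], array([299.,  11.]))]
```

Call:
jog_arm(
  increments=[
    {"dp": [0.001,0.002,0],"angular": [0,0,0],"grip": 0},
    {"dp": [-0.0022,-0.0045,0],"angular": [0.0445,-0.023,0],"grip": 0},
    {"dp": [-0.0048,-0.0095,-0.002],"angular": [0.089,-0.046,0],"grip": 0},
    {"dp": [-0.0075,-0.0145,-0.005],"angular": [0.134,-0.069,0],"grip": 0},
    {"dp": [-0.0095,-0.0188,-0.008],"angular": [0.178,-0.091,0],"grip": 0},
    {"dp": [-0.012,-0.023,-0.009],"angular": [0.222,-0.114,0],"grip": 0},
    {"dp": [-0.014,-0.027,-0.01],"angular": [0.267,-0.137,0],"grip": 0},
    {"dp": [-0.016,-0.031,-0.01],"angular": [0.32,-0.165,0],"grip": 0},
    {"dp": [-0.0178,-0.0347,-0.01],"angular": [0.373,-0.192,0],"grip": 0},
    {"dp": [-0.0192,-0.0375,-0.01],"angular": [0.43,-0.22,0],"grip": 0},
    {"dp": [-0.0206,-0.04,-0.01],"angular": [0.489,-0.251,0],"grip": 0},
    {"dp": [-0.0206,-0.04,-0.005],"angular": [0.489,-0.251,0],"grip": 0},
  ],
)

```text
clock: 8.65
ee_pos: [0.5359, -0.2075, 0.1196]
eef_rot: [-2.385, -1.451, -0.643]
wrist_force: [0.5, 1.3, -1.9]
width: 0.0178
grip_force: 50.0
```

```bash
python3 - <<'E'
from h import *
s=status.read_state();print(s["ee_pos"],s["eef_rot"],s["wrist_force"],s["torque"],s["width"],s["joints"])
w=imaging.read_camera("wrist");cv2.imwrite("pics/w7.png",w[:,:,::-1]);b=imaging.read_camera("side");cv2.imwrite("pics/b7.png",b[:,:,::-1])
a=imaging.read_camera("scene");cv2.imwrite("pics/a7.png",a[:,:,::-1])
hsv=cv2.cvtColor(w,cv2.COLOR_RGB2HSV)[0:180,190:325]
m=((hsv[...,1]>50)&(hsv[...,0]>12)&(hsv[...,0]<35)).astype(np.uint8)
n,l,st,c=cv2.connectedComponentsWithStats(m)
print([(st[i].tolist(),np.round(c[i]+[190,0])) for i in range(1,n) if st[i,4]>20])
E
```

```text
[ 0.53585084 -0.20745405  0.11957145] [-2.38462178 -1.45100587 -0.64288331] [ 0.45505563  1.26699161 -1.87716753] [-0.46242944  0.26330948 -0.00430377] 0.01783247400050997 [-0.7283266   0.34800199  1.85798019  0.56397292  1.15113029 -0.54204966]
[([0, 0, 135, 49, 1655], array([255.,   9.])), ([66, 95, 36, 58, 1192], array([273., 124.])), ([11, 103, 54, 27, 1210], array([228., 116.])), ([97, 103, 28, 28, 606], array([300., 117.]))]
```

Five lumps show in the back of the bowl by area (pairs of 1192 and 1210 pixels and a single of 606). Lifting with the nose up.

Call:
jog_arm(
  increments=[
    {"dp": [0,0,0.02],"angular": [0,0,0],"grip": 0},
    {"dp": [0,0,0.05],"angular": [0,0,0],"grip": 0},
    {"dp": [0,0,0.09],"angular": [0,0,0],"grip": 0},
    {"dp": [0,0,0.13],"angular": [0,0,0],"grip": 0},
    {"dp": [0,0,0.17],"angular": [0,0,0],"grip": 0},
    {"dp": [0,0,0.21],"angular": [0,0,0],"grip": 0},
    {"dp": [0,0,0.24],"angular": [0,0,0],"grip": 0},
    {"dp": [0,0,0.25],"angular": [0,0,0],"grip": 0},
    {"dp": [0,0,0.25],"angular": [0,0,0],"grip": 0},
    {"dp": [0,0,0.25],"angular": [0,0,0],"grip": 0},
  ],
)

```text
clock: 9.8
ee_pos: [0.537, -0.2069, 0.3695]
eef_rot: [-2.384, -1.454, -0.644]
wrist_force: [0.3, -0.1, -2.7]
width: 0.0176
grip_force: 50.0
```

```bash
python3 - <<'E'
from h import *
np.set_printoptions(precision=4,suppress=True)
s=status.read_state();print(s["ee_pos"],s["eef_rot"],s["wrist_force"],s["joints"])
w=imaging.read_camera("wrist");cv2.imwrite("pics/w8.png",w[:,:,::-1]);b=imaging.read_camera("side");cv2.imwrite("pics/b8.png",b[:,:,::-1])
a=imaging.read_camera("scene");cv2.imwrite("pics/a8.png",a[:,:,::-1])
def blobs(im,y0,y1,x0,x1,mn):
  hsv=cv2.cvtColor(im,cv2.COLOR_RGB2HSV)[y0:y1,x0:x1]
  m=((hsv[...,1]>50)&(hsv[...,0]>12)&(hsv[...,0]<35)).astype(np.uint8)
  n,l,st,c=cv2.connectedComponentsWithStats(m)
  return [(st[i,2:].tolist(),np.round(c[i]+[x0,y0]).tolist()) for i in range(1,n) if st[i,4]>mn]
print("bowl",blobs(w,60,180,205,310,60))
print("tray side",blobs(b,194,215,228,265,3)); print("tray before",blobs(cv2.imread("pics/b.png")[:,:,::-1].copy(),194,215,228,265,3))
print("side rim",onz("side",(178.8,239.7),.19),"pad",onz("side",(115+431/3,135+277/3),.234))
# side: rim extremes
for p in [(98,318),(285,290),(195,250),(185,378)]: print(onz("side",(115+p[0]/3,135+p[1]/3),.19)[:2])
E
```

```text
[ 0.537  -0.2069  0.3695] [-2.3837 -1.4537 -0.6435] [ 0.2923 -0.1046 -2.7059] [-0.7263  0.034   1.7146  0.5105  1.5447 -0.304 ]
bowl [([60, 57, 1672], [277.0, 129.0]), ([48, 28, 1153], [229.0, 139.0]), ([19, 15, 281], [214.0, 172.0]), ([17, 15, 243], [301.0, 172.0])]
tray side [([9, 6, 28], [231.0, 196.0]), ([2, 3, 5], [264.0, 195.0])]
tray before [([10, 6, 37], [231.0, 196.0]), ([5, 3, 8], [263.0, 194.0]), ([4, 5, 15], [249.0, 207.0]), ([4, 5, 15], [242.0, 211.0]), ([4, 3, 10], [254.0, 212.0]), ([4, 2, 8], [232.0, 214.0]), ([5, 3, 12], [247.0, 213.0])]
side rim [0.6147 0.2749 0.19  ] pad [0.4403 0.2202 0.234 ]
[0.6791 0.3032]
[0.5597 0.2247]
[0.6497 0.2046]
[0.5858 0.3376]
```

Tray is empty, all five are in the bowl, and the weight grew by 0.8 N. Hopper centre measures (0.620, 0.266) from two sources. I carry the load across.

Call:
jog_arm(
  increments=[
    {"dp": [0,0.01,0.01],"angular": [0,0,0],"grip": 0},
    {"dp": [0,0.035,0.02],"angular": [0,0,0],"grip": 0},
    {"dp": [0,0.07,0.02],"angular": [0,0,0],"grip": 0},
    {"dp": [0,0.11,0.02],"angular": [0,0,0],"grip": 0},
    {"dp": [0,0.15,0.02],"angular": [0,0,0],"grip": 0},
    {"dp": [0,0.185,0.02],"angular": [0,0,0],"grip": 0},
    {"dp": [0,0.215,0.02],"angular": [-0.05,0.025,0],"grip": 0},
    {"dp": [0,0.242,0.02],"angular": [-0.1,0.05,0],"grip": 0},
    {"dp": [0,0.265,0.02],"angular": [-0.15,0.077,0],"grip": 0},
    {"dp": [-0.002,0.285,0.02],"angular": [-0.2,0.103,0],"grip": 0},
    {"dp": [-0.002,0.3,0.015],"angular": [-0.25,0.129,0],"grip": 0},
    {"dp": [-0.002,0.308,0.01],"angular": [-0.3,0.154,0],"grip": 0},
  ],
)

```text
clock: 11.15
ee_pos: [0.5348, 0.1024, 0.382]
eef_rot: [-2.587, -1.581, -0.247]
wrist_force: [-0.3, -0.4, -3.4]
width: 0.0176
grip_force: 50.0
```

```bash
cat >> h.py <<'E'
from scipy.spatial.transform import Rotation as R
def scoop():
    s=status.read_state();r=R.from_rotvec(s["eef_rot"]);p=s["ee_pos"]
    lip=p+r.apply([.151,0,.124]);hx=r.apply([1,0,0])
    print("tcp",p.round(4),"lip",lip.round(4),"heading",np.degrees(np.arctan2(hx[1],hx[0])).round(1),"down",np.degrees(-np.arcsin(hx[2])).round(1),"F",s["wrist_force"].round(1),"q",s["joints"].round(2),s["clock"])
E
python3 -c "
from h import *
scoop()
w=imaging.read_camera('wrist');cv2.imwrite('pics/w9.png',w[:,:,::-1]);a=imaging.read_camera('scene');cv2.imwrite('pics/a9.png',a[:,:,::-1]);a=imaging.read_camera('side');cv2.imwrite('pics/b9.png',a[:,:,::-1])"
```

```text
tcp [0.5348 0.1024 0.382 ] lip [0.6131 0.2553 0.2889] heading 62.9 down -10.9 F [-0.3 -0.4 -3.4] q [-0.08 -0.11  1.79  0.18  1.39  0.37] 11.15
```

Call:
jog_arm(
  increments=[
    {"dp": [0.003,0.006,-0.01],"angular": [-0.07,0.035,0],"grip": 0},
    {"dp": [0.007,0.012,-0.022],"angular": [-0.14,0.07,0],"grip": 0},
    {"dp": [0.01,0.018,-0.032],"angular": [-0.2,0.103,0],"grip": 0},
    {"dp": [0.013,0.023,-0.038],"angular": [-0.258,0.133,0],"grip": 0},
    {"dp": [0.013,0.023,-0.038],"angular": [-0.258,0.133,0],"grip": 0},
  ],
)

```text
clock: 11.8
ee_pos: [0.5483, 0.1239, 0.3424]
eef_rot: [2.638, 1.611, -0.132]
wrist_force: [0.1, 0.2, -1.6]
width: 0.0174
grip_force: 50.0
```

```bash
python3 -c "
from h import *
scoop()"
```

```text
tcp [0.5483 0.1239 0.3424] lip [0.6111 0.247  0.2043] heading 62.8 down 5.6 F [ 0.1  0.2 -1.6] q [ 0.05  0.04  1.72 -0.08  1.44  0.54] 11.8
```

Call:
jog_arm(
  increments=[
    {"dp": [0.006,0.014,0.009],"angular": [-0.089,0.046,0],"grip": 0},
    {"dp": [0.0135,0.028,0.0155],"angular": [-0.178,0.091,0],"grip": 0},
    {"dp": [0.021,0.043,0.0215],"angular": [-0.267,0.137,0],"grip": 0},
    {"dp": [0.029,0.059,0.027],"angular": [-0.356,0.183,0],"grip": 0},
    {"dp": [0.038,0.0755,0.031],"angular": [-0.445,0.229,0],"grip": 0},
    {"dp": [0.046,0.0925,0.0345],"angular": [-0.533,0.274,0],"grip": 0},
    {"dp": [0.055,0.11,0.037],"angular": [-0.622,0.32,0],"grip": 0},
    {"dp": [0.064,0.127,0.0375],"angular": [-0.711,0.366,0],"grip": 0},
    {"dp": [0.073,0.144,0.0365],"angular": [-0.8,0.411,0],"grip": 0},
    {"dp": [0.073,0.144,0.0365],"angular": [-0.8,0.411,0],"grip": 0},
    {"dp": [0.073,0.144,0.0365],"angular": [-0.8,0.411,0],"grip": 0},
  ],
)

```text
clock: 12.9
ee_pos: [0.6217, 0.2667, 0.3799]
eef_rot: [2.045, 1.248, -1.111]
wrist_force: [0.6, -0.4, -1.2]
width: 0.0176
grip_force: 50.0
```

```bash
python3 -c "
from h import *
scoop()
def blobs(im,y0,y1,x0,x1,mn):
  hsv=cv2.cvtColor(im,cv2.COLOR_RGB2HSV)[y0:y1,x0:x1]
  m=((hsv[...,1]>50)&(hsv[...,0]>12)&(hsv[...,0]<35)).astype(np.uint8)
  n,l,st,c=cv2.connectedComponentsWithStats(m)
  return [(st[i,2:].tolist(),np.round(c[i]+[x0,y0]).tolist()) for i in range(1,n) if st[i,4]>mn]
w=imaging.read_camera('wrist');cv2.imwrite('pics/w10.png',w[:,:,::-1]);a=imaging.read_camera('scene');cv2.imwrite('pics/a10.png',a[:,:,::-1]);a=imaging.read_camera('side');cv2.imwrite('pics/b10.png',a[:,:,::-1])
print(blobs(w,0,180,200,315,20));print(blobs(a,215,280,140,220,4))"
```

```text
tcp [0.6217 0.2667 0.3799] lip [0.6115 0.2475 0.1858] heading 62.9 down 57.0 F [ 0.6 -0.4 -1.2] q [ 0.39  0.6   1.1  -0.72  2.17  0.68] 12.9
[([40, 16, 425], [296.0, 173.0])]
[([15, 14, 169], [212.0, 221.0]), ([15, 28, 237], [214.0, 245.0]), ([10, 14, 82], [180.0, 250.0])]
```

Call:
jog_arm(
  increments=[
    {"dp": [0,0,0.03],"angular": [0,0,0],"grip": 0},
    {"dp": [0,0,0.06],"angular": [0,0,0],"grip": 0},
    {"dp": [-0.01,-0.02,0.07],"angular": [0.1,-0.051,0],"grip": 0},
    {"dp": [-0.02,-0.04,0.07],"angular": [0.21,-0.108,0],"grip": 0},
    {"dp": [-0.032,-0.064,0.07],"angular": [0.32,-0.164,0],"grip": 0},
    {"dp": [-0.044,-0.09,0.07],"angular": [0.43,-0.221,0],"grip": 0},
    {"dp": [-0.056,-0.115,0.07],"angular": [0.54,-0.277,0],"grip": 0},
    {"dp": [-0.068,-0.14,0.065],"angular": [0.65,-0.334,0],"grip": 0},
    {"dp": [-0.078,-0.165,0.06],"angular": [0.76,-0.39,0],"grip": 0},
    {"dp": [-0.083,-0.2,0.06],"angular": [0.83,-0.427,0],"grip": 0},
    {"dp": [-0.083,-0.24,0.05],"angular": [0.885,-0.455,0],"grip": 0},
    {"dp": [-0.083,-0.28,0.04],"angular": [0.885,-0.455,0],"grip": 0},
  ],
)

```text
clock: 14.25
ee_pos: [0.5368, -0.0148, 0.4221]
eef_rot: [2.68, 1.631, 0.004]
wrist_force: [1.2, 0.1, -1.5]
width: 0.0178
grip_force: 50.0
```

```bash
python3 -c "
from h import *
scoop()
w=imaging.read_camera('wrist');a=imaging.read_camera('scene');cv2.imwrite('pics/a11.png',a[:,:,::-1]);b=imaging.read_camera('side');cv2.imwrite('pics/b11.png',b[:,:,::-1])
o=np.zeros((570,800,3),np.uint8)
o[:330,:360]=cv2.resize(b[215:325,125:245,::-1],(360,330),interpolation=cv2.INTER_CUBIC)
o[:330,370:800]=cv2.resize(a[190:290,130:260,::-1],(430,330),interpolation=cv2.INTER_CUBIC)
o[335:570,:313]=cv2.resize(w[:,:,::-1],(313,235))
cv2.imwrite('pics/k.png',o)"
```

```text
tcp [ 0.5368 -0.0148  0.4221] lip [0.6067 0.119  0.2981] heading 62.7 down -0.0 F [ 1.2  0.1 -1.5] q [-0.24 -0.1   1.71 -0.    1.53  0.24] 14.25
```

View pics/k.png

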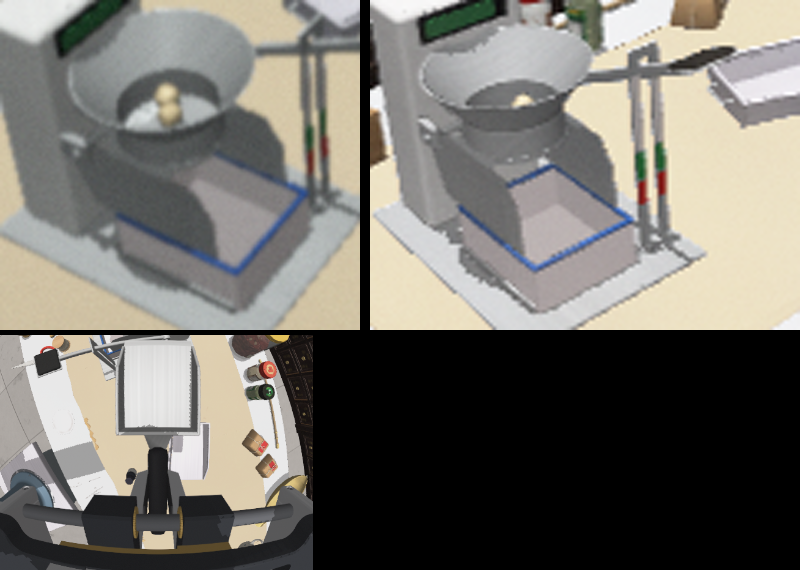

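The lumps lie in the hopper (two or three visible at (168,100), the rest hidden by the near rim), and the scoop and tray are empty. I lay the scoop back on its old, clear spot.

Call:
jog_arm(
  increments=[
    {"dp": [-0.01,-0.035,-0.01],"angular": [0,0,0],"grip": 0},
    {"dp": [-0.02,-0.075,-0.02],"angular": [0,0,-0.08],"grip": 0},
    {"dp": [-0.03,-0.115,-0.035],"angular": [0,0,-0.16],"grip": 0},
    {"dp": [-0.04,-0.155,-0.05],"angular": [0,0,-0.24],"grip": 0},
    {"dp": [-0.05,-0.195,-0.07],"angular": [0,0,-0.32],"grip": 0},
    {"dp": [-0.06,-0.235,-0.09],"angular": [0,0,-0.4],"grip": 0},
    {"dp": [-0.07,-0.275,-0.11],"angular": [0,0,-0.48],"grip": 0},
    {"dp": [-0.08,-0.315,-0.14],"angular": [0,0,-0.56],"grip": 0},
    {"dp": [-0.085,-0.35,-0.17],"angular": [0,0,-0.64],"grip": 0},
    {"dp": [-0.09,-0.374,-0.2],"angular": [0,0,-0.72],"grip": 0},
    {"dp": [-0.09,-0.374,-0.24],"angular": [0,0,-0.72],"grip": 0},
    {"dp": [-0.09,-0.374,-0.27],"angular": [0,0,-0.72],"grip": 0},
  ],
)

```text
clock: 15.6
ee_pos: [0.4485, -0.3863, 0.1492]
eef_rot: [3.086, 0.585, -0.003]
wrist_force: [-0.4, 0.7, -1.1]
width: 0.0179
grip_force: 50.0
```

```bash
python3 -c "
from h import *
scoop()"
```

```text
tcp [ 0.4485 -0.3863  0.1492] lip [ 0.5888 -0.3311  0.0249] heading 21.5 down 0.1 F [-0.4  0.7 -1.1] q [-0.9   0.3   1.8  -0.    1.04  0.29] 15.6
```

Call:
jog_arm(
  increments=[
    {"dp": [0,0,-0.012],"angular": [0,0,0],"grip": 0},
    {"dp": [0,0,-0.02],"angular": [0,0,0],"grip": 0},
    {"dp": [0,0,-0.024],"angular": [0,0,0],"grip": 0},
    {"dp": [0,0,-0.026],"angular": [0,0,0],"grip": 0},
    {"dp": [0,0,-0.0275],"angular": [0,0,0],"grip": 0},
    {"dp": [0,0,-0.0275],"angular": [0,0,0],"grip": 0},
  ],
)

```text
clock: 16.2
ee_pos: [0.4488, -0.3868, 0.1236]
eef_rot: [3.085, 0.586, -0.002]
wrist_force: [0.1, -0.2, -2.1]
width: 0.0178
grip_force: 50.0
```

Call:
jog_arm(
  increments=[
    {"dp": [0,0,-0.0005],"angular": [0,0,0],"grip": 0},
    {"dp": [0,0,-0.001],"angular": [0,0,0],"grip": 0},
    {"dp": [0,0,-0.001],"angular": [0,0,0],"grip": 0.3},
    {"dp": [0,0,-0.001],"angular": [0,0,0],"grip": 0.6},
    {"dp": [0,0,-0.001],"angular": [0,0,0],"grip": 0.7},
    {"dp": [0,0,-0.001],"angular": [0,0,0],"grip": 0.7},
    {"dp": [0,0,-0.001],"angular": [0,0,0],"grip": 0.7},
    {"dp": [0,0,0.02],"angular": [0,0,0],"grip": 0.7},
    {"dp": [0,0,0.06],"angular": [0,0,0],"grip": 0.7},
    {"dp": [0,0,0.1],"angular": [0,0,0],"grip": 0.7},
    {"dp": [0,0,0.15],"angular": [0,0,0],"grip": 0.7},
    {"dp": [0,0,0.18],"angular": [0,0,0],"grip": 0.7},
  ],
)

```text
clock: 17.4
ee_pos: [0.449, -0.3871, 0.3069]
eef_rot: [3.082, 0.586, 0.0]
wrist_force: [0.6, -0.5, -0.5]
width: 0.0659
grip_force: 0.0
```

```bash
python3 - <<'E'
from h import *
scoop()
k=imaging.camera_info("wrist");w=imaging.read_camera('wrist');b=imaging.read_camera('side');a=imaging.read_camera('scene')
for n,i in zip(("w12","b12","a12"),(w,b,a)): cv2.imwrite(f"pics/{n}.png",i[:,:,::-1])
g=cv2.imread("pics/b.png")[:,:,::-1]
# side: is the scoop lying as at the start? black handle mask there
for im in (g,b):
  m=(im[155:180,295:340].max(2)<55);ys,xs=np.nonzero(m);print(len(xs),xs.min()+295,xs.max()+295,ys.min()+155,ys.max()+155)
  m=(im[222:235,243:272].max(2)<45);ys,xs=np.nonzero(m);print("pad",len(xs),xs.mean()+243,ys.mean()+222,xs.min()+243,xs.max()+243,ys.min()+222,ys.max()+222, onz("side",(xs.mean()+243,ys.mean()+222),.234))
  r=im[255:310,150:235].astype(int);m=(r[...,2]-r[...,0]>40);ys,xs=np.nonzero(m);print("tin rim",len(xs),xs.mean(),ys.mean())
# scene pad
im=a;m=(im[200:216,220:246].max(2)<45);ys,xs=np.nonzero(m);print("scene pad",len(xs),xs.mean()+220,ys.mean()+200)
if len(xs): print(two("scene",(xs.mean()+220,ys.mean()+200),"side",(257,228)))
E
```

```text
tcp [ 0.449  -0.3871  0.3069] lip [ 0.5896 -0.3323  0.1828] heading 21.5 down 0.0 F [ 0.6 -0.5 -0.5] q [-0.9   0.11  1.71 -0.    1.32  0.29] 17.4
108 305 329 163 167
pad 120 256.76666666666665 227.09166666666667 247 266 223 232 [0.44455485 0.22082165 0.234     ]
tin rim 142 55.978873239436616 38.26056338028169
105 304 328 163 167
pad 117 256.84615384615387 227.05128205128204 247 266 223 231 [0.44443712 0.22063025 0.234     ]
tin rim 154 55.246753246753244 38.142857142857146
scene pad 0 nan nan<stdin>:12: RuntimeWarning: Mean of empty slice.
  ret = ret.dtype.type(ret / rcount)
```

Scoop lies where it began, gate still shut, tin unmoved (side-image masks agree with the start). Now over to the lever, turning the tool and closing the fingers.

Call:
jog_arm(
  increments=[
    {"dp": [0,0.03,0.05],"angular": [0,0,0.12],"grip": 0.3},
    {"dp": [0,0.07,0.08],"angular": [0,0,0.25],"grip": 0},
    {"dp": [0,0.11,0.09],"angular": [0,0,0.38],"grip": 0},
    {"dp": [0,0.155,0.09],"angular": [0,0,0.51],"grip": 0},
    {"dp": [0,0.2,0.09],"angular": [0,0,0.64],"grip": 0},
    {"dp": [0,0.245,0.09],"angular": [0,0,0.77],"grip": 0},
    {"dp": [0,0.29,0.09],"angular": [0,0,0.9],"grip": 0},
    {"dp": [0,0.335,0.09],"angular": [0,0,1.03],"grip": 0},
    {"dp": [0,0.38,0.09],"angular": [0,0,1.16],"grip": 0},
    {"dp": [0,0.42,0.09],"angular": [0,0,1.29],"grip": 0},
    {"dp": [0,0.46,0.09],"angular": [0,0,1.42],"grip": 0},
    {"dp": [0,0.49,0.09],"angular": [0,0,1.55],"grip": 0},
  ],
  force=20,
)

```text
clock: 18.75
ee_pos: [0.4475, 0.1056, 0.3903]
eef_rot: [-1.785, -2.584, 0.005]
wrist_force: [0.1, -0.4, -0.0]
width: 0.0006
grip_force: 0.0
```

Call:
jog_arm(
  increments=[
    {"dp": [0,0.03,0],"angular": [0,0,0.12],"grip": 0},
    {"dp": [0,0.05,0],"angular": [0,0,0.25],"grip": 0},
    {"dp": [-0.003,0.07,0],"angular": [0,0,0.38],"grip": 0},
    {"dp": [-0.003,0.09,0],"angular": [0,0,0.51],"grip": 0},
    {"dp": [-0.003,0.105,0],"angular": [0,0,0.64],"grip": 0},
    {"dp": [-0.003,0.115,0],"angular": [0,0,0.77],"grip": 0},
    {"dp": [-0.003,0.115,0],"angular": [0,0,0.9],"grip": 0},
    {"dp": [-0.003,0.115,0],"angular": [0,0,1.03],"grip": 0},
    {"dp": [-0.003,0.115,-0.01],"angular": [0,0,1.056],"grip": 0},
    {"dp": [-0.003,0.115,-0.02],"angular": [0,0,1.056],"grip": 0},
    {"dp": [-0.003,0.115,-0.025],"angular": [0,0,1.056],"grip": 0},
  ],
)

```text
clock: 19.85
ee_pos: [0.4447, 0.2183, 0.3648]
eef_rot: [-0.254, -3.13, 0.002]
wrist_force: [0.3, 0.3, -0.1]
width: 0.0005
grip_force: 0.0
```

```bash
python3 - <<'E'
from h import *
scoop()
k=imaging.camera_info("wrist");w=imaging.read_camera('wrist');cv2.imwrite("pics/w13.png",w[:,:,::-1])
m=(w.max(2)<50).astype(np.uint8)[150:384,150:360]
n,l,st,c=cv2.connectedComponentsWithStats(m)
for i in range(1,n):
  if st[i,4]>100: print(st[i],(c[i]+[150,150]).round(1),onz("wrist",c[i]+[150,150],.234,k).round(4))
s=status.read_state();r=R.from_rotvec(s["eef_rot"]);print("tip",s["ee_pos"]+r.apply([0,0,.097]),s["width"])
E
```

```text
tcp [0.4447 0.2183 0.3648] lip [0.2955 0.2424 0.241 ] heading 170.7 down -0.1 F [ 0.3  0.3 -0.1] q [ 0.23 -0.17  1.87 -0.    1.44 -1.18] 19.85
[  78   46   54  100 1769] [254.1 217.8] [0.4455 0.2148 0.234 ]
[   0  113  103   87 6855] [210.5 305.7] [0.5214 0.163  0.234 ]
[ 113  112   97   83 6493] [305.4 303.3] [0.5321 0.2457 0.234 ]
[   0  202  210   32 5794] [254.1 369.6] [0.6115 0.1867 0.234 ]
tip [0.44443571 0.21807697 0.26759028] 0.0002141462976275403
```

The dark pad-and-finger blob sits at column 254, so the tip is over the pad within about 3 mm. Pressing along the pad's arc.

Call:
jog_arm(
  increments=[
    {"dp": [0,-0.002,-0.02],"angular": [0,0,0],"grip": 0},
    {"dp": [0,-0.002,-0.034],"angular": [0,0,0],"grip": 0},
    {"dp": [-0.005,-0.001,-0.044],"angular": [0,0,0],"grip": 0},
    {"dp": [-0.01,0,-0.055],"angular": [0,0,0],"grip": 0},
    {"dp": [-0.014,0,-0.066],"angular": [0,0,0],"grip": 0},
    {"dp": [-0.018,0.001,-0.0775],"angular": [0,0,0],"grip": 0},
    {"dp": [-0.021,0.0015,-0.089],"angular": [0,0,0],"grip": 0},
    {"dp": [-0.0235,0.002,-0.101],"angular": [0,0,0],"grip": 0},
  ],
)

```text
clock: 20.7
ee_pos: [0.4219, 0.2207, 0.2662]
eef_rot: [0.251, 3.128, 0.0]
wrist_force: [2.5, 0.0, 3.4]
width: 0.0002
grip_force: 1.8
```

Call:
jog_arm(
  increments=[
    {"dp": [-0.0015,0,-0.0115],"angular": [0,0,0],"grip": 0},
    {"dp": [-0.003,0.0005,-0.0235],"angular": [0,0,0],"grip": 0},
    {"dp": [-0.004,0.0005,-0.0355],"angular": [0,0,0],"grip": 0},
    {"dp": [-0.004,0.0005,-0.0475],"angular": [0,0,0],"grip": 0},
    {"dp": [-0.0035,0.0005,-0.0595],"angular": [0,0,0],"grip": 0},
    {"dp": [-0.0025,0.0005,-0.0705],"angular": [0,0,0],"grip": 0},
    {"dp": [-0.002,0.0005,-0.0765],"angular": [0,0,0],"grip": 0},
    {"dp": [-0.002,0.0005,-0.0765],"angular": [0,0,0],"grip": 0},
    {"dp": [-0.002,0.0005,-0.0765],"angular": [0,0,0],"grip": 0},
    {"dp": [-0.002,0.0005,-0.0765],"angular": [0,0,0],"grip": 0},
  ],
)

```text
clock: 21.7
ee_pos: [0.4195, 0.2209, 0.1896]
eef_rot: [0.251, 3.131, -0.001]
wrist_force: [-2.4, 0.5, 6.5]
width: 0.0003
grip_force: 3.1
```

```bash
python3 - <<'E'
from h import *
s=status.read_state();r=R.from_rotvec(s["eef_rot"]);tip=s["ee_pos"]+r.apply([0,0,.097])
print("tip",tip.round(4),s["wrist_force"].round(2),"q~",.488-np.arcsin((tip[2]-.122)/.2395),s["clock"])
b=imaging.read_camera('side');a=imaging.read_camera('scene');w=imaging.read_camera('wrist')
for n,i in zip(("w14","b14","a14"),(w,b,a)): cv2.imwrite(f"pics/{n}.png",i[:,:,::-1])
def blobs(im,y0,y1,x0,x1,mn):
  hsv=cv2.cvtColor(im,cv2.COLOR_RGB2HSV)[y0:y1,x0:x1]
  m=((hsv[...,1]>50)&(hsv[...,0]>12)&(hsv[...,0]<35)).astype(np.uint8)
  n,l,st,c=cv2.connectedComponentsWithStats(m)
  return [(st[i,2:].tolist(),np.round(c[i]+[x0,y0]).tolist()) for i in range(1,n) if st[i,4]>mn]
for n,im in (("b11",cv2.imread("pics/b11.png")[:,:,::-1].copy()),("b14",b)):
  print(n,"hopper",blobs(im,235,262,163,200,3),"tin",blobs(im,266,300,180,225,3))
for n,im in (("a11",cv2.imread("pics/a11.png")[:,:,::-1].copy()),("a14",a)):
  print(n,"hopper",blobs(im,210,228,150,193,3),"tin",blobs(im,243,268,175,205,3))
E
```

```text
tip [0.4195 0.2208 0.0926] [-2.36  0.48  6.52] q~ 0.6110222990821439 21.7
b11 hopper [([8, 14, 84], [181.0, 249.0])] tin [([5, 4, 15], [222.0, 267.0])]
b14 hopper [] tin [([5, 7, 26], [213.0, 288.0])]
a11 hopper [] tin []
a14 hopper [] tin []
```

```bash
python3 - <<'E'
from h import *
def lump(im,y0,y1,x0,x1,s=22):
  hsv=cv2.cvtColor(im,cv2.COLOR_BGR2HSV)[y0:y1,x0:x1]
  m=((hsv[...,1]>s)&(hsv[...,0]>10)&(hsv[...,0]<38)&(hsv[...,2]>60)).astype(np.uint8)
  return m
for nb,na,(y0,y1,x0,x1) in (("b11","b14",(225,318,140,245)),("a11","a14",(200,285,140,235))):
  B=cv2.imread(f"pics/{nb}.png");A=cv2.imread(f"pics/{na}.png")
  mb,ma=lump(B,y0,y1,x0,x1),lump(A,y0,y1,x0,x1)
  d=cv2.absdiff(A,B)[y0:y1,x0:x1].max(2)>25
  for nm,m in (("gone",(mb>0)&(ma==0)&d),("new",(ma>0)&(mb==0)&d)):
    n,l,st,c=cv2.connectedComponentsWithStats(m.astype(np.uint8))
    print(na,nm,[(st[i,2:].tolist(),(c[i]+[x0,y0]).round().tolist()) for i in range(1,n) if st[i,4]>5])
# project tin interior: filler frame points
H=np.array([.6195,.267]);y=np.radians(-9.2);c,s=np.cos(y),np.sin(y)
for cam in ("side","scene"):
  k=imaging.camera_info(cam);T=np.linalg.inv(np.array(k["T"]));out=[]
  for lx,ly,z in [(-92,-47,55),(-92,47,55),(22,47,55),(22,-47,55),(-92,-47,13),(-92,47,13),(22,47,13),(22,-47,13)]:
    p=T@[H[0]+(lx*c-ly*s)/1e3,H[1]+(lx*s+ly*c)/1e3,z/1e3,1];q=np.array(k["mtx"])@p[:3];out.append((q[:2]/q[2]).round().tolist())
  print(cam,out)
E
```

```text
b14 gone [([10, 15, 100], [181.0, 249.0]), ([19, 15, 83], [217.0, 250.0]), ([1, 7, 7], [230.0, 247.0]), ([13, 24, 205], [240.0, 255.0]), ([3, 5, 10], [230.0, 257.0])]
b14 new [([4, 6, 18], [228.0, 231.0]), ([13, 7, 48], [238.0, 230.0]), ([14, 5, 57], [216.0, 231.0]), ([7, 7, 35], [213.0, 288.0])]
a14 gone [([9, 7, 48], [230.0, 202.0]), ([18, 53, 479], [227.0, 233.0]), ([20, 20, 152], [203.0, 224.0]), ([5, 26, 77], [213.0, 227.0]), ([7, 4, 18], [176.0, 220.0])]
a14 new [([9, 6, 33], [221.0, 210.0]), ([3, 5, 14], [212.0, 211.0]), ([15, 6, 56], [201.0, 213.0])]
side [[226.0, 279.0], [204.0, 305.0], [165.0, 287.0], [189.0, 263.0], [226.0, 291.0], [205.0, 317.0], [167.0, 299.0], [190.0, 275.0]]
scene [[207.0, 257.0], [180.0, 272.0], [157.0, 254.0], [184.0, 241.0], [208.0, 269.0], [181.0, 284.0], [159.0, 265.0], [186.0, 252.0]]
```

```bash
python3 - <<'E'
import cv2,numpy as np
for nb,na,(y0,y1,x0,x1) in (("b11","b14",(262,304,180,228)),("b11","b14",(236,262,160,204)),("a11","a14",(240,274,160,208)),("a11","a14",(212,232,150,196))):
  B=cv2.imread(f"pics/{nb}.png").astype(int)[y0:y1,x0:x1];A=cv2.imread(f"pics/{na}.png").astype(int)[y0:y1,x0:x1]
  w=A[...,2]-A[...,0]  # warmth: red minus blue now
  w0=B[...,2]-B[...,0]
  print(na,y0,x0,"bright change",(A.mean()-B.mean()).round(1))
  for i in range(0,y1-y0,1): print("".join(".:+*#"[min(4,max(0,(v-w0[i,j])//12))] if v-w0[i,j]>0 else ("-" if v-w0[i,j]<-15 else ".") for j,v in enumerate(w[i])))
E
```

```text
b14 262 180 bright change 21.0
................................................
................................................
................................................
................................................
................................................
................................................
................................................
................................................
................................................
................................................
................................................
................................................
................................................
................................................
................................................
................................................
................................................
................................................
................................................
................................................
................................................
........................................
[... 4155 characters left out ...]
.....................................---..
..........................-.............-----.
........................-----...........------
.......................-------............----
.......................-----...............---
............................................--
.............................................-
..............................................
..............................................
..............................................
..............................................
..............................................
..............................................
..............................................
..............................................
```

One lump shows in the tin from the side; the rest of it is masked by the cheek and walls. I turn the wrist in place, lever still held, to look into the tin.

Call:
jog_arm(
  increments=[
    {"dp": [0,0,0],"angular": [0,0,-0.08],"grip": 0},
    {"dp": [0,0,0],"angular": [0,0,-0.16],"grip": 0},
    {"dp": [0,0,0],"angular": [0,0,-0.25],"grip": 0},
    {"dp": [0,0,0],"angular": [0,0,-0.34],"grip": 0},
    {"dp": [0,0,0],"angular": [0,0,-0.43],"grip": 0},
    {"dp": [0,0,0],"angular": [0,0,-0.5],"grip": 0},
    {"dp": [0,0,0],"angular": [0,0,-0.5],"grip": 0},
  ],
)

```text
clock: 22.55
ee_pos: [0.4201, 0.2215, 0.1903]
eef_rot: [1.019, 2.969, 0.001]
wrist_force: [-0.3, 3.2, 6.1]
width: 0.0004
grip_force: 3.1
```

```bash
python3 - <<'E'
from h import *
s=status.read_state();tip=s["ee_pos"]+R.from_rotvec(s["eef_rot"]).apply([0,0,.097])
print("tip",tip.round(4),s["wrist_force"].round(2),s["clock"])
k=imaging.camera_info("wrist");w=imaging.read_camera('wrist');cv2.imwrite("pics/w15.png",w[:,:,::-1])
H=np.array([.6195,.267]);y=np.radians(-9.2);c,sn=np.cos(y),np.sin(y);T=np.linalg.inv(np.array(k["T"]))
def pj(lx,ly,z):
  p=(T@[H[0]+(lx*c-ly*sn)/1e3,H[1]+(lx*sn+ly*c)/1e3,z/1e3,1])[:3];r=np.hypot(p[0],p[1]);th=np.arctan2(r,p[2])
  return [round(257.9+297.3*th*p[0]/r),round(193.2+297.3*th*p[1]/r)]
print("rim",[pj(*q) for q in [(-92,-47,55),(-92,47,55),(22,47,55),(22,-47,55)]],"floor",[pj(*q) for q in [(-92,-47,13),(-92,47,13),(22,47,13),(22,-47,13)]])
d=w.astype(int);wm=(d[...,0]-d[...,2]>22)
pts=np.array([pj(*q) for q in [(-92,-47,55),(-92,47,55),(22,47,55),(22,-47,55),(-92,-47,13),(-92,47,13),(22,47,13),(22,-47,13)]])
x0,y0=np.maximum(pts.min(0)-12,0);x1,y1=np.minimum(pts.max(0)+12,[511,383]);print(x0,x1,y0,y1)
for yy in range(y0,y1,2):
  print("".join("#" if wm[yy,xx] else ("b" if d[yy,xx,2]-d[yy,xx,0]>30 else (" " if d[yy,xx].max()<50 else ".")) for xx in range(x0,x1)))
E
```

```text
tip [0.4204 0.2215 0.0933] [-0.31  3.15  6.08] 22.55
rim [[340, 288], [429, 238], [448, 317], [374, 358]] floor [[330, 266], [409, 222], [431, 298], [364, 334]]
318 460 210 370
######################################################................................................................########################
##################################################....................................................................########################
###############################################........................................................................#######################
###########################################............................................................................#######################
#######################################.................................................................................######################
###################################......................................................................................#####################
###############################..................................
[... 8697 characters left out ...]
.......b................................................                                               
############################........................................................                                                          
#############################...................b.......................                                                                      
#############################.............................                                                                                    
##############################.............                                                                                                   
######################..
```

Two lumps show at the tin's front ((412,262) and (357,286)); the gripper masks the middle. I nudge the lever a little deeper, still in the green, to shake loose anything left on the flap, and return with a partial wrist turn for another view.

Call:
jog_arm(
  increments=[
    {"dp": [0,0,-0.006],"angular": [0,0,0],"grip": 0},
    {"dp": [0,0,-0.013],"angular": [0,0,0],"grip": 0},
    {"dp": [0,0,-0.013],"angular": [0,0,0],"grip": 0},
    {"dp": [0,0,-0.003],"angular": [0,0,0],"grip": 0},
    {"dp": [-0.002,0,-0.013],"angular": [0,0,0],"grip": 0},
    {"dp": [-0.005,0.001,-0.003],"angular": [0,0,-0.06],"grip": 0},
    {"dp": [-0.008,0.001,-0.003],"angular": [0,0,-0.12],"grip": 0},
    {"dp": [-0.008,0.001,-0.003],"angular": [0,0,-0.2],"grip": 0},
    {"dp": [-0.008,0.001,-0.003],"angular": [0,0,-0.28],"grip": 0},
    {"dp": [-0.008,0.001,-0.003],"angular": [0,0,-0.28],"grip": 0},
  ],
)

```text
clock: 23.6
ee_pos: [0.4128, 0.2223, 0.1881]
eef_rot: [1.423, 2.796, 0.002]
wrist_force: [1.0, 1.8, 6.1]
width: 0.0008
grip_force: 3.0
```

```bash
python3 - <<'E'
from h import *
s=status.read_state();tip=s["ee_pos"]+R.from_rotvec(s["eef_rot"]).apply([0,0,.097])
print("tip",tip.round(4),s["wrist_force"].round(2),"q",.488-np.arcsin((tip[2]-.122)/.2395),s["clock"])
w=imaging.read_camera('wrist');cv2.imwrite("pics/w16.png",w[:,:,::-1])
d=w.astype(int)
for yy in range(180,330,3):
  print("".join("#" if d[yy,xx,0]-d[yy,xx,2]>22 else ("b" if d[yy,xx,2]-d[yy,xx,0]>30 else (" " if d[yy,xx].max()<50 else ".")) for xx in range(340,512,2)))
E
```

```text
tip [0.4132 0.2222 0.0911] [0.99 1.76 6.1 ] q 0.6174460183671692 23.6
######################...................................##########################...
#####################....................................###########################..
###################.......................................###########################.
#################..........................................###########################
################............................................##########################
##############...............................................#########################
#############......................................bbb........########################
###########.......................................bbbbb.......########################
#########.......................................bbbbbbb........#######################
#######........................................bbbb..bbb........######################
######.......................................bbbb.....bbb........#####################
####........................................bbbb.......bbb........#######
[... 2619 characters left out ...]
    
   .......................................................................            
     ....................................................................             
     #.........................b........................................              
     #..........................b.......................................              
    ...................................................................               
    #................................................................                 
    ................................b...............................                ..
   ...............................................................                 ...
```

Call:
jog_arm(
  increments=[
    {"dp": [-0.003,0,0],"angular": [0,0,-0.05],"grip": 0},
    {"dp": [-0.003,0,0],"angular": [0,0,-0.12],"grip": 0},
    {"dp": [-0.003,0,0],"angular": [0,0,-0.19],"grip": 0},
    {"dp": [-0.003,0,0],"angular": [0,0,-0.26],"grip": 0},
    {"dp": [-0.003,0,0],"angular": [0,0,-0.3],"grip": 0},
  ],
)

```text
clock: 24.15
ee_pos: [0.4097, 0.2222, 0.1879]
eef_rot: [1.826, 2.552, 0.001]
wrist_force: [2.2, 2.1, 6.4]
width: 0.0004
grip_force: 2.9
```

```bash
python3 - <<'E'
from h import *
s=status.read_state();tip=s["ee_pos"]+R.from_rotvec(s["eef_rot"]).apply([0,0,.097])
print("tip",tip.round(4),s["wrist_force"].round(2),"q",.488-np.arcsin((tip[2]-.122)/.2395),s["clock"],s["torque"])
w=imaging.read_camera('wrist');cv2.imwrite("pics/w17.png",w[:,:,::-1])
d=w.astype(int)
for yy in range(150,310,3):
  print("".join("#" if d[yy,xx,0]-d[yy,xx,2]>22 else ("b" if d[yy,xx,2]-d[yy,xx,0]>30 else (" " if d[yy,xx].max()<50 else ".:-"[min(2,d[yy,xx].max()//86)])) for xx in range(340,512,2)))
E
```

```text
tip [0.41   0.2221 0.0909] [2.16 2.11 6.36] q 0.6180701323199823 24.15 [ 0.27871906 -0.33371732  0.02247354]
###################:--------------:::::::::::::::.bbbbbbb-------------################
##################:---------------:::::::::::::::bbb::.bbbb------------###############
#################::--------------:::::::::::::::bbb::::::bbbb------------#############
################:--------------::::::::::::::::bbb::::::::bb.::-----------############
###############:---------------:::::::::::::::bbb:--::::::::b......:--------##########
##############:---------------:::::::::::::::.bbb--##::::::::...........:----#########
#############:---------------::::::::::::::::bbb-:#####::::::::b............:-########
#############:--------------::::::::::::::::bbb-########:-:::::::b.............:######
############:---------------:::::::::::::::bbb--#########---::::::................####
###########:--------------::::::::::::::::bbb:--#########----:::::::b...............:#
##########:---------------:::::::::::::::bbb:----#######-------::::::.b...............
#########:---------------:::::::::
[... 2993 characters left out ...]
.::::::::::::::::
    ##:----:::.        .........................::::::................::::::::::::::::
      ...............................:::::::::::::::::................:::::::::::::::.
      ...................:::::::::::::::::::::::::::::................::::::::::.     
      ..........:::::::::::::::::::::::::::::::::::::................:::::::::.       
      .........:::::::::::::::::::::::::::::::::::..............::::::::::::.         
      .........::::::::::::::::::::::::::::::::::.......:::::::::::::::::::           
      ........::::::::::::::::::::::::..:::::::----:::::::::::::::::::::::            
     .........:::::::::::::::......:.:::.----------::::::::::::::::::::::
```

Call:
jog_arm(
  increments=[
    {"dp": [0,0,0.014],"angular": [0,0,0],"grip": 0},
    {"dp": [0,0,-0.013],"angular": [0,0,0],"grip": 0},
    {"dp": [0,0,0.014],"angular": [0,0,0],"grip": 0},
    {"dp": [0,0,-0.013],"angular": [0,0,0],"grip": 0},
    {"dp": [0,0,0.014],"angular": [0,0,0],"grip": 0},
    {"dp": [0,0,-0.013],"angular": [0,0,0],"grip": 0},
    {"dp": [0,0,-0.013],"angular": [0,0,0],"grip": 0},
    {"dp": [0,0,0],"angular": [0,0,0],"grip": 0},
    {"dp": [0,0,0],"angular": [0,0,0],"grip": 0},
  ],
)

```text
clock: 25.1
ee_pos: [0.4086, 0.2221, 0.189]
eef_rot: [1.825, 2.557, -0.004]
wrist_force: [-3.4, 0.7, 5.2]
width: 0.0005
grip_force: 3.0
```

```bash
python3 - <<'E'
from h import *
s=status.read_state();tip=s["ee_pos"]+R.from_rotvec(s["eef_rot"]).apply([0,0,.097])
print("tip",tip.round(4),s["wrist_force"].round(2),"q",.488-np.arcsin((tip[2]-.122)/.2395),s["clock"])
k=imaging.camera_info("wrist");w=imaging.read_camera('wrist');cv2.imwrite("pics/w18.png",w[:,:,::-1])
b=imaging.read_camera('side');cv2.imwrite("pics/b18.png",b[:,:,::-1])
d=w[150:300,380:512].astype(int);m=(d[...,0]-d[...,2]>14).astype(np.uint8)
n,l,st,c=cv2.connectedComponentsWithStats(m)
print([(st[i,2:].tolist(),(c[i]+[380,150]).round().tolist()) for i in range(1,n) if st[i,4]>8])
H=np.array([.6195,.267]);a=np.radians(-9.2);M=np.array([[np.cos(a),-np.sin(a)],[np.sin(a),np.cos(a)]])
loc=lambda uv,z:(1e3*(M.T@(onz("wrist",uv,z,k)[:2]-H))).round()
print("cam",(1e3*(M.T@(np.array(k["T"])[:2,3]-H))).round(),np.array(k["T"])[2,3])
for uv,z in [((448,180),.02),((410,228),.02),((414,201),.013),((482,201),.013),((482,204),.07),((462,246),.07),((450,264),.07),((510,230),.08),((440,150),.055),((388,240),.055)]: print(uv,z,loc(uv,z))
d=b[232:320,150:235].astype(int);m=(d[...,0]-d[...,2]>18).astype(np.uint8)
n,l,st,c=cv2.connectedComponentsWithStats(m);print("side",[(st[i,2:].tolist(),(c[i]+[150,232]).round().tolist()) for i in range(1,n) if st[i,4]>6])
E
```

```text
tip [0.4086 0.2219 0.092 ] [-3.36  0.74  5.2 ] q 0.6137976545533147 25.1
[([33, 30, 563], [500.0, 160.0]), ([19, 22, 292], [445.0, 175.0]), ([17, 21, 217], [407.0, 229.0]), ([15, 24, 209], [386.0, 273.0])]
cam [-236.  -12.] 0.2709467237647329
(448, 180) 0.02 [-43.  30.]
(410, 228) 0.02 [-54. -32.]
(414, 201) 0.013 [-62.  -7.]
(482, 201) 0.013 [24. 38.]
(482, 204) 0.07 [-32.  25.]
(462, 246) 0.07 [-26. -17.]
(450, 264) 0.07 [-26. -36.]
(510, 230) 0.08 [13. 23.]
(440, 150) 0.055 [-93.  41.]
(388, 240) 0.055 [-92. -48.]
side [([17, 20, 255], [218.0, 240.0]), ([4, 24, 51], [229.0, 243.0]), ([31, 29, 265], [221.0, 261.0]), ([2, 8, 13], [234.0, 253.0]), ([7, 8, 37], [213.0, 288.0]), ([15, 18, 143], [229.0, 313.0]), ([25, 13, 177], [158.0, 315.0])]
```

Both visible lumps sit 40–55 mm in front; a strip against the front wall is hidden from this angle. I keep turning in place to see over that wall.

Call:
jog_arm(
  increments=[
    {"dp": [0,0,-0.001],"angular": [0,0,-0.12],"grip": 0},
    {"dp": [0,0,-0.001],"angular": [0,0,-0.25],"grip": 0},
    {"dp": [0,0,-0.001],"angular": [0,0,-0.38],"grip": 0},
    {"dp": [0,0,-0.001],"angular": [0,0,-0.5],"grip": 0},
    {"dp": [0,0,-0.001],"angular": [0,0,-0.63],"grip": 0},
    {"dp": [0,0,-0.001],"angular": [0,0,-0.76],"grip": 0},
    {"dp": [0,0,-0.001],"angular": [0,0,-0.89],"grip": 0},
    {"dp": [0,0,-0.001],"angular": [0,0,-1.02],"grip": 0},
    {"dp": [0,0,-0.001],"angular": [0,0,-1.15],"grip": 0},
    {"dp": [0,0,-0.001],"angular": [0,0,-1.2],"grip": 0},
    {"dp": [0,0,-0.001],"angular": [0,0,-1.2],"grip": 0},
  ],
)

```text
clock: 26.3
ee_pos: [0.4089, 0.2225, 0.1877]
eef_rot: [-2.95, -1.078, 0.003]
wrist_force: [-1.6, 2.4, 5.8]
width: 0.0005
grip_force: 3.0
```

```bash
python3 - <<'E'
from h import *
s=status.read_state();tip=s["ee_pos"]+R.from_rotvec(s["eef_rot"]).apply([0,0,.097])
print("tip",tip.round(4),s["wrist_force"].round(2),"q",.488-np.arcsin((tip[2]-.122)/.2395),s["clock"])
k=imaging.camera_info("wrist");w=imaging.read_camera('wrist');cv2.imwrite("pics/w19.png",w[:,:,::-1])
H=np.array([.6195,.267]);a=np.radians(-9.2);M=np.array([[np.cos(a),-np.sin(a)],[np.sin(a),np.cos(a)]])
T=np.linalg.inv(np.array(k["T"]))
def pj(lx,ly,z):
  xy=H+M@[lx/1e3,ly/1e3];p=(T@[*xy,z/1e3,1])[:3];r=np.hypot(p[0],p[1]);th=np.arctan2(r,p[2]);return [257.9+297.3*th*p[0]/r,193.2+297.3*th*p[1]/r]
P=np.array([pj(*q) for q in [(-92,-47,55),(-92,47,55),(22,47,55),(22,-47,55)]]).round();print(P.tolist())
x0,y0=np.maximum(P.min(0)-15,0).astype(int);x1,y1=np.minimum(P.max(0)+15,[511,383]).astype(int);print(x0,x1,y0,y1)
d=w.astype(int)
for yy in range(y0,y1,3):
  print("".join("#" if d[yy,xx,0]-d[yy,xx,2]>18 else ("b" if d[yy,xx,2]-d[yy,xx,0]>30 else (" " if d[yy,xx].max()<50 else ".:-"[min(2,d[yy,xx].max()//86)])) for xx in range(x0,x1,2)))
E
```

```text
tip [0.4087 0.2225 0.0907] [-1.59  2.35  5.81] q 0.6189385734934001 26.3
[[343.0, 92.0], [260.0, -3.0], [365.0, -69.0], [438.0, 16.0]]
245 453 0 107
-------::bbbb:::::::------############----------------------------------:-----------------:.............
-------:::bbbbb:::---------##########--------------------------------------------------------:..........
-------:::::bbbb-------------:#####--------------------------------------------------------------:......
-------::::::bbbb-------------------------------------------------------------------------------------::
-------:::::::bbbbb------------------------------------------------------------------------------------:
-------:::::::::bbbb----------------------------------------------------------------------------------::
-------::::::::::bbbb--------------------------------------------------------------::::-----------::::.:
--------:::::::::::bbbb-------------------------------------------------------------:::::::::::::b....::
----------::::::::::bbbb--####-------------------------------------------------------::::::::::b.....:::
------
[... 2128 characters left out ...]
--::::::::::bbbb::::bbbbb:-----------------::::::---------------:.:::-
#################:-------------------::::::::::bbbb:bbbbbb-----------------::::::---------------:.:::---
###################---------------------::::::::bbbbbbbb---:--------------::::::-------------::.:::-----
####################:------------------:::::::::::bbbb---:-------------:::::::--------------:.:::------:
#####################:-------------------:::::::::::---:--------------::::::--------------:..::::::::::#
######################:-------------------::::.::----:------------:::::::..:............................
########################---------------------------:::........................::::::::::::::::::::::::::
```

All five lumps show inside the tin, three against its front wall and two just behind. The lever is held at about 0.62 rad, mid-green. Handing in.

```bash
python3 -c "
from station import hand_in
print(hand_in())"
```

```text
the job is handed in; nothing more can be done
None
```

Job handed in at 26 s: all five lumps are in the tin, the scoop lies flat on the counter, and the lever is held in the green at about 0.62 rad, worked out from fingertip height; the packet and spool were not re-checked.

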